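# Pack out the flacon row with spacers and hold it tight

### The job

The row of perfume flacons in the packing rack is slack: stand plywood spacers from the holder upright in the gap between the flacons and the sliding end stop, one at a time, until pushing the end stop by its post closes the gap and you feel the row bear on the sprung rubber pad (too few, and the stop runs out of travel first). Finish while still holding the end stop, with the rubber pad pressed in about half-way by the closed-up row; do not let go. Leave unused spacers in the holder, keep the flacons upright in the channel and do not disturb the jar, the dish or the dropper bottle.

Things in the scene. Friction and masses are not known exactly. Their poses are not given: they have to be found in the camera images.
- rack: Wooden packing rack, base 90 x 320 x 12 mm lying on the table; origin on the underside (the base runs from y = -180 to +140 mm of it), z up, y along its channel. The channel floor is 12 mm above the origin; two clear walls, 4 mm thick and 14 mm high, stand 44 mm apart (x = -22 and +22 mm), y = -120 to +125 mm. From -y to +y the channel holds: end stop (slide), empty gap, flacons 1, 2, 3, rubber pad, fence. The rack does not move.
- slide (a joint): Travel of the sliding end stop towards the flacons (rack's +y), m: 0 fully back (as found), 0.044 at its own hard stop. A weak return spring pushes it back with 1.2 N at 0 growing to 3.8 N at 0.044, so it goes back when let go. Its flat face (40 mm wide, 60 mm high) stands at y = -110 mm of the rack at 0 and advances with the joint.
- post_top (a point): Centre of the top of the end stop's upright wooden grip post, 24 mm (rack x) by 16 mm (rack y), its top 112 mm above the table; the post stands 32 mm behind the stop's face and is free to grip on all sides from its top down to 75 mm above the table. Moves with the end stop.
- fence: Aluminium fence fixed across the far end of the channel, 66 mm wide, top 59 mm above the table, set at a different place along the channel each time; origin on the channel floor under the face of its rubber pad as found, axes as the rack's. It does not move.
- pad (a joint): How far the rubber pad in front of the fence is pressed in by the row of flacons, m: 0 free, 0.010 hard against its stop. Its spring takes 1 N per mm (5 N half-way). Pad 40 mm wide, 38 mm high.
- flacon1_c (a point): Centre of the rectangular amber glass body (34 mm across the channel, 32 mm along it, 40 mm high; black cap up to 58 mm above its foot, 90 g) of flacon 1, the one next to the gap. It stands loose on the channel floor; axes as the rack's.
- flacon2_c (a point): Centre of the rectangular amber glass body (34 mm across the channel, 32 mm along it, 40 mm high; black cap up to 58 mm above its foot, 90 g) of flacon 2. It stands loose on the channel floor; axes as the rack's.
- flacon3_c (a point): Centre of the rectangular amber glass body (34 mm across the channel, 32 mm along it, 40 mm high; black cap up to 58 mm above its foot, 90 g) of flacon 3. It stands loose on the channel floor; axes as the rack's.
- spacer1_c (a point): Centre of a plain plywood spacer tile, loose, about 50 g: 40 mm wide (its x), 24 mm thick (its y), 70 mm high (z). Stands upright in the slotted holder; its faces end 35 mm above and below this point.
- spacer2_c (a point): Centre of a plain plywood spacer tile, loose, about 50 g: 40 mm wide (its x), 24 mm thick (its y), 70 mm high (z). Stands upright in the slotted holder; its faces end 35 mm above and below this point.
- spacer3_c (a point): Centre of a plain plywood spacer tile, loose, about 50 g: 40 mm wide (its x), 24 mm thick (its y), 70 mm high (z). Stands upright in the slotted holder; its faces end 35 mm above and below this point.
- spacer4_c (a point): Centre of a plain plywood spacer tile, loose, about 50 g: 40 mm wide (its x), 24 mm thick (its y), 70 mm high (z). Stands upright in the slotted holder; its faces end 35 mm above and below this point.
- holder: Wooden block 66 x 172 x 26 mm on the table, origin centre of its underside, fixed; four slots 42.5 x 26.5 mm, 18 mm deep (floor 8 mm above the table), 40 mm apart along its y, each with one spacer.
- jar: Bystander: round jar with steel lid, 73 mm diameter, 46 mm high, origin centre of its underside. Leave alone.
- dish: Bystander: shallow glass dish, 90 mm diameter, 14 mm high, origin centre of its underside. Leave alone.
- dropper: Bystander: dropper bottle, 32 mm diameter, 90 mm high, origin centre of its underside. Leave alone.

How it is judged:
By the outcome, as a careful person would: the job done as asked, in the order asked, and still so for the second after the job is handed in, while the arm keeps its last pose, push and grip.
It also fails if it takes over 67 s, if anything falls off the work surface, if the arm or the gripper's body presses on something with over 40 N, if the wrist force passes 120 N, or if a joint passes its speed limit or range.

### The arm

A 6-joint arm with a two-finger parallel gripper is mounted at the origin on the work surface. World frame = base frame: x ahead of the robot, y to its left, z up, the work surface at z = 0. Lengths are in m, angles in degrees, forces in N, time in s.
With the tool pointing down it reaches from about 0.4 to 0.825 m from the base axis. Payload 7 kg.
Tool frame: the origin (TCP) lies on the centre line of the jaws, within the pads' length; the fingertips stand 14 mm ahead of it and the grasp point (between the pads) lies 5 mm behind it; z points along the fingers, y is the line along which they close (so a half turn about z gives the same grasp; the last joint's range is limited). The gripper opens to 88 mm and grips with 3 to 60 N. Pads are 19 mm wide; open, the fingers measure 130 mm over their backs; the gripper's body (78 mm by 193 mm) begins 47 mm behind the grasp point.
Start: joints at [93.169, 20.546, 0.682, 0, -70.136, -16.507], TCP at [0.156, 0.657, 0.241] pointing down, gripper open.
Joint ranges: [-176.03, 176.03], [-82.01, 121.73], [-58.28, 71.71], [-173.87, 95.51], [-174.79, -0.11], [-173.66, 173.66]. Speed limits (degrees/s): [136.94, 136.94, 172.46, 180, 180, 180].

### API

Orientations are given as [roll, pitch, yaw] about the fixed x, y, z axes, in that order (R = Rz(yaw) Ry(pitch) Rx(roll)).
In Python, from plant import r gives the robot as it stands.
- The arm moves only by the tool send_rows, never from a script. Its argument "steps" is a list of rows, each an object with "dp": the shift along the tool's x, y, z in mm, a list of three; "roll": the turn about the tool's z in rad; "jaw": the opening in per cent of the stroke, from 0 (shut) to 100 (fully open). In form: [{"dp": [tx, ty, tz], "roll": roll, "jaw": jaw}, ...]. A call has 1 to 5 rows; each row is the pose to reach, as a shift and turn from the pose commanded when the call began, along the tool's axes at that moment; what a row does not reach only later rows make up. A row lasts 1/8 s, in which the tool goes at most 62.5 mm and 10.7 degrees, less where a joint would pass 70% of its speed; a pose out of reach is approached as far as the arm can. A call with a gripper value outside its range is refused whole. The fingers move at their own pace and stop on an object; "newtons" is the grip in N (left out, the last holds). Time passes only in rows, so rows that repeat a pose let the fingers close. It gives the time, the measured TCP pose, the force, the opening and the grip force at its end, in the units of the state.
- r.get_state(): the state, without advancing time (a new reading comes with each control period).
- r.capture(name): name is "side" or "top" or "wrist"; returns a dict with "image" (480x640x3 uint8, blue, green, red), "K" (3x3 intrinsics, pixels), "rvec" (rotation vector, rad) and "tvec" (3), from world to camera coordinates, as OpenCV has them. Camera axes: x right, y down, z forward; pixel columns grow to the right and rows downward; lengths in m; the calibration is good to about 2 mm. A picture is of the moment at which its call begins. There is no depth.
- r.close_job(): hands the job in; it is judged then, once.
The state is a dict: "time_s": time; "joints": joint angles; "qd": joint speeds; "joint_torque": joint torques, N m; "tcp_pos": TCP position; "eef_rot": TCP orientation; "contact_force": force on the tool from outside, world axes, zero at the start; "moment": the same for the moment, N m; "gripper_width": finger opening in m; "gripper_force": force on a finger pad.
Only numpy, scipy, OpenCV 4.12 (cv2) and the standard library are available. Lean on these libraries where they do the work, as an engineer would, in place of code of your own. Each camera call takes 0.05 s, during which the arm holds its last target. There are 200 camera calls.

## Working session

There is one attempt and no reset: what is moved stays moved. The work goes in short steps, Python scripts to look and compute and a tool call to move; the robot and the scene stay as the last step left them, time stands still between calls to the robot, and variables do not carry over. Pictures are saved under pics/ and viewed, at most 10 in all, crops included, and the job is handed in when it is done.

Besides the shell and the picture viewer there is one more tool, called after "Call:" by a JSON object that holds its "op" and its "data", one argument or row to a line. send_rows: Moves the arm, as the interface text tells. Its arguments: {"type":"object","properties":{"steps":{"type":"array","items":{"type":"object","properties":{"dp":{"type":"array","items":{"type":"number"}},"roll":{"type":"number"},"jaw":{"type":"number"}}}},"newtons":{"type":"number"}},"required":["steps"]}

```bash
mkdir -p pics; ls; python3 - <<'E'
from plant import r
import cv2
for n in("top","side"):
    c=r.capture(n); cv2.imwrite(f"pics/{n}0.png",c["image"]); print(n,c["K"],c["rvec"],c["tvec"])
s=r.get_state()
print(s)
E
```

```text
pics
top [[550.47518016   0.         313.88746518]
 [  0.         550.47518016 239.46074591]
 [  0.           0.           1.        ]] [ 2.13025251 -2.17836514  0.09165294] [0.02334507 0.6301788  1.32449523]
side [[504.7234357    0.         319.76013532]
 [  0.         504.7234357  239.05784637]
 [  0.           0.           1.        ]] [ 1.07177422 -2.40598937  1.04875661] [0.3988367  0.39548355 0.74119305]
{'time_s': 0.1, 'joints': array([ 9.31681444e+01,  2.05884039e+01,  6.38213461e-01, -1.64474361e-02,
       -7.01346243e+01, -1.65049126e+01]), 'qd': array([ 0.0483236 , -0.10986451,  0.21660386,  0.0795403 , -0.03609493,
       -0.01470992]), 'joint_torque': array([-1.70995179e-03, -5.84169459e+01,  2.93752652e+01,  7.01556846e+00,
        1.01384497e-02, -5.04920411e-05]), 'tcp_pos': array([0.15566378, 0.65638162, 0.23970214]), 'eef_rot': array([ 1.79914287e+02, -9.27250304e-03, -1.33423618e+01]), 'contact_force': array([-0.23993181, -1.02961699,  1.00969594]), 'moment': array([-0.04346217,  0.01923451,  0.04423412]), 'gripper_force': 0.0, 'gripper_width': 0.08763617817784974}
```

View pics/top0.png

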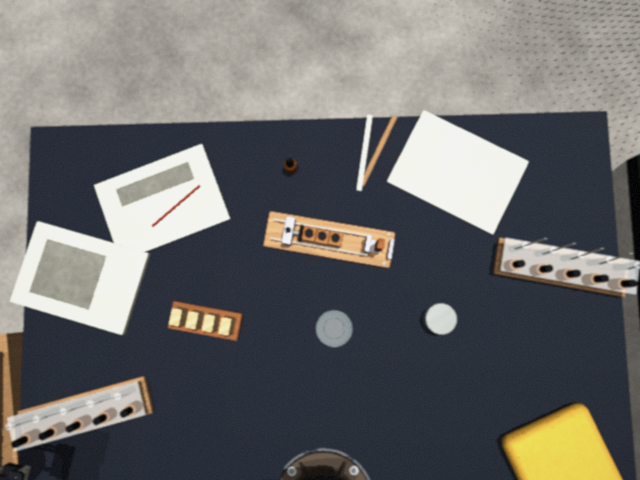

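View pics/side0.png

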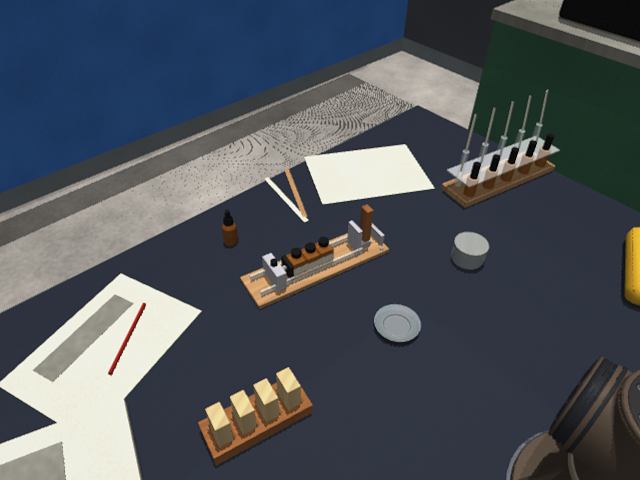

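The top view shows the rack at about (265–395, 212–266): fence left at (288,230), flacon caps at (308–336, 235), end stop and post right at (375,243). The holder is at (168–242, 302–340), the dish at (334,328), the jar at (440,319) and the dropper at (290,165). The side view agrees, with four spacers at (205–300, 370–445).

```bash
cat > h.py <<'E'
import numpy as np, cv2
from plant import r
def w(c,uv,z):
    "pixels -> world points on plane z"
    R,_=cv2.Rodrigues(np.array(c["rvec"],float)); t=np.array(c["tvec"],float).ravel()
    d=np.c_[np.atleast_2d(uv),np.ones(len(np.atleast_2d(uv)))]@np.linalg.inv(c["K"]).T@R
    o=-R.T@t
    return o+d*((z-o[2])/d[:,2])[:,None]
def proj(c,P):
    return cv2.projectPoints(np.array(P,float).reshape(-1,3),np.array(c["rvec"],float),np.array(c["tvec"],float),c["K"],None)[0].reshape(-1,2)
def tool(dw):
    "world shift (m) -> tool mm"
    from scipy.spatial.transform import Rotation as Ro
    return Ro.from_euler('xyz',r.get_state()["eef_rot"],degrees=True).inv().apply(dw)*1000
E
python3 - <<'E'
from h import *
c=r.capture("top"); im=c["image"]
hsv=cv2.cvtColor(im,cv2.COLOR_BGR2HSV)
m=cv2.inRange(hsv,(5,70,60),(25,255,255))
for nm,(x0,y0,x1,y1),z in(("rack",(255,200,405,275),.012),("holder",(160,295,250,345),.026)):
    q=np.zeros_like(m); q[y0:y1,x0:x1]=m[y0:y1,x0:x1]
    q=cv2.morphologyEx(q,cv2.MORPH_CLOSE,np.ones((5,5)))
    p=np.argwhere(q)[:,::-1].astype(float)
    P=w(c,p,z)[:,:2]
    h=cv2.convexHull(P.astype(np.float32)); R=cv2.minAreaRect(h*1000); print(nm,R,cv2.boxPoints(R).round(0).tolist())
for nm,uv,z in(("post",(377,243),.112),("fence",(288,230),.059),("dish",(334,328),.014),("jar",(440,319),.046),("sp",(176,317),.078),("sp",(225,326),.078)): print(nm,w(c,uv,z).round(3))
cv2.imwrite("pics/topcrop.png",cv2.resize(im[200:350,160:410],None,fx=3.2,fy=3.2,interpolation=cv2.INTER_CUBIC))
E
```

```text
rack ((633.4560546875, -27.008743286132812), (323.4334411621094, 93.87974548339844), 78.77011108398438) [[556.0, -176.0], [648.0, -195.0], [711.0, 122.0], [619.0, 141.0]]
holder ((437.56494140625, 281.6917724609375), (177.44155883789062, 70.18212127685547), 78.5401840209961) [[386.0, 202.0], [454.0, 188.0], [490.0, 362.0], [421.0, 376.0]]
post [[ 0.61  -0.139  0.112]]
fence [[0.652 0.071 0.059]]
dish [[ 0.412 -0.035  0.014]]
jar [[ 0.43  -0.289  0.046]]
sp [[0.449 0.339 0.078]]
sp [[0.426 0.222 0.078]]
```

View pics/topcrop.png

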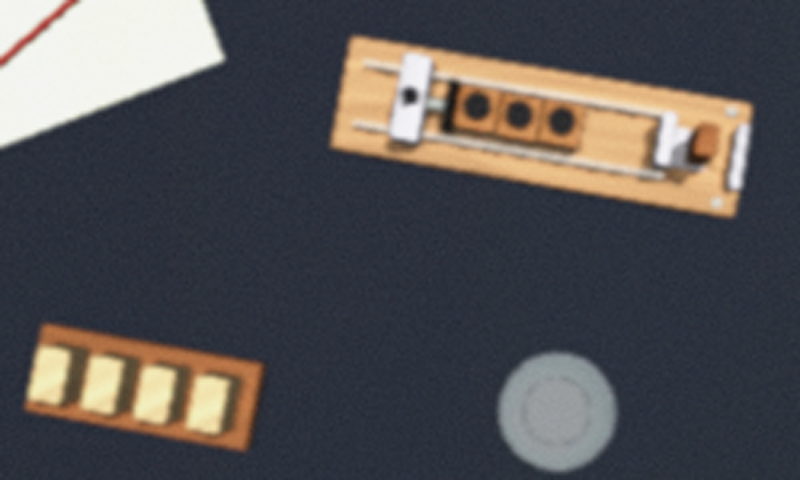

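The crop shows three touching flacons at crop x 455–580, the end-stop face at about x 655, and four spacers in their slots. The sizes match (rack 323x94, holder 177x70 mm), and the nearest spacer is at about (0.426, 0.222).

I'll set out for the holder and turn the tool so its closing line runs along the rack's x.

Call:
{"op": "send_rows", "data": {
  "steps": [
    {"dp": [40, 40, 0], "roll": 0.17, "jaw": 100},
    {"dp": [80, 80, 0], "roll": 0.34, "jaw": 100},
    {"dp": [120, 120, 0], "roll": 0.51, "jaw": 100},
    {"dp": [160, 160, 0], "roll": 0.68, "jaw": 100},
    {"dp": [200, 200, 0], "roll": 0.85, "jaw": 100}
  ]
}}

```text
time_s: 0.78
tcp_pos: [0.3048, 0.4142, 0.2405]
eef_rot: [-180.0, -0.0, -62.3]
contact_force: [0.5, 0.8, 0.7]
gripper_width: 0.0877
gripper_force: 0.0
```

```bash
python3 - <<'E'
from h import *
s=r.get_state();print(s["time_s"],s["tcp_pos"],s["eef_rot"],s["joints"])
p=s["tcp_pos"];print(tool(np.array([.425,.223,.24])-p))
E
```

```text
0.775 [0.30482917 0.41422804 0.24053161] [-1.79997983e+02 -2.15856184e-03 -6.23430068e+01] [ 7.55496374e+01  5.32047837e+00 -1.93145340e+01  3.23847421e-03
 -6.53652367e+01 -4.78939941e+01]
[225.15931891 -17.67664468   0.54071488]
```

Call:
{"op": "send_rows", "data": {
  "steps": [
    {"dp": [56, -5, 0], "roll": 0.17, "jaw": 100},
    {"dp": [112, -9, 0], "roll": 0.34, "jaw": 100},
    {"dp": [168, -13, 0], "roll": 0.51, "jaw": 100},
    {"dp": [225, -18, 0], "roll": 0.684, "jaw": 100},
    {"dp": [225, -18, 0], "roll": 0.684, "jaw": 100}
  ]
}}

```text
time_s: 1.4
tcp_pos: [0.4267, 0.2226, 0.2404]
eef_rot: [180.0, -0.0, -101.6]
contact_force: [-0.4, 0.1, -0.0]
gripper_width: 0.0873
gripper_force: 0.0
```

```bash
python3 - <<'E'
from h import *
s=r.get_state();print(s["time_s"],s["tcp_pos"],s["eef_rot"],s["joints"])
c=r.capture("wrist"); 
R=cv2.Rodrigues(c["rvec"])[0]; print(-R.T@c["tvec"],R[2]); np.savez("w1.npz",K=c["K"],rvec=c["rvec"],tvec=c["tvec"],image=c["image"])
cv2.imwrite("pics/w1.png",c["image"])
E
```

```text
1.4 [0.42671913 0.22264631 0.24044161] [ 1.79989161e+02 -2.64259510e-02 -1.01629263e+02] [ 5.10400643e+01  2.02663419e+00 -2.29220600e+01  2.76085044e-03
 -6.50797584e+01 -6.26704936e+01]
[0.4103616  0.14499745 0.38629026] [ 0.05897344  0.2856521  -0.95651713]
```

View pics/w1.png

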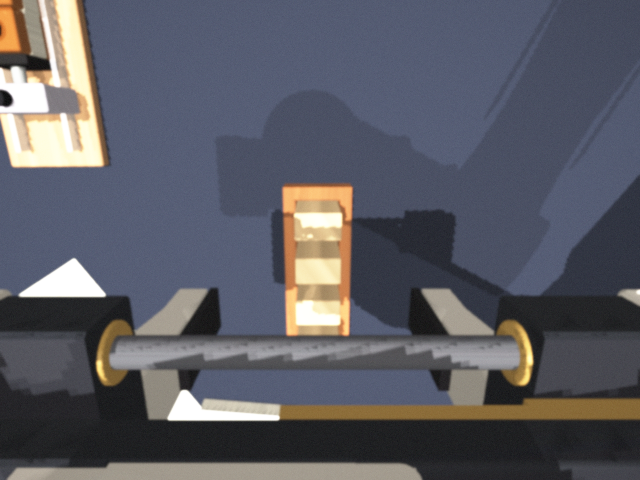

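The wrist view shows the holder at columns 283–352 with its near end at row 187. The nearest spacer is at columns 295–343, rows 200–240. I'll check this against projections of the estimated pose.

```bash
python3 - <<'E'
from h import *
d=np.load("w1.npz"); c={k:d[k] for k in d}
a=np.radians(-11.6); X=np.array([np.cos(a),np.sin(a)]);Y=np.array([-X[1],X[0]])
H=np.array([.4375,.2817])
f=lambda x,y,z:np.r_[H+x*X+y*Y,z]
im=cv2.resize(c["image"],None,fx=1,fy=1)
def quad(cx,cy,hx,hy,z,col):
    p=proj(c,[f(cx+sx*hx,cy+sy*hy,z) for sx,sy in((-1,-1),(1,-1),(1,1),(-1,1))]); cv2.polylines(im,[np.round(p*16).astype(int)],True,col,1,cv2.LINE_AA,4); print(p.round(0).tolist())
quad(0,0,.033,.086,.026,(0,255,0))
for y in(-.06,-.02,.02): quad(0,y,.02,.012,.078,(255,0,0))
cv2.imwrite("pics/w1o.png",cv2.resize(im[170:350,240:400],None,fx=3.3,fy=3.3,interpolation=cv2.INTER_CUBIC))
print(w(c,[(283,187),(352,187)],.026))
E
```

```text
[[350.0, 186.0], [281.0, 186.0], [285.0, 344.0], [345.0, 344.0]]
[[339.0, 212.0], [291.0, 212.0], [292.0, 240.0], [339.0, 240.0]]
[[338.0, 258.0], [292.0, 258.0], [293.0, 283.0], [338.0, 283.0]]
[[338.0, 300.0], [293.0, 300.0], [293.0, 324.0], [337.0, 324.0]]
[[0.45051726 0.19188457 0.026     ]
 [0.38579853 0.20518123 0.026     ]]
```

View pics/w1o.png

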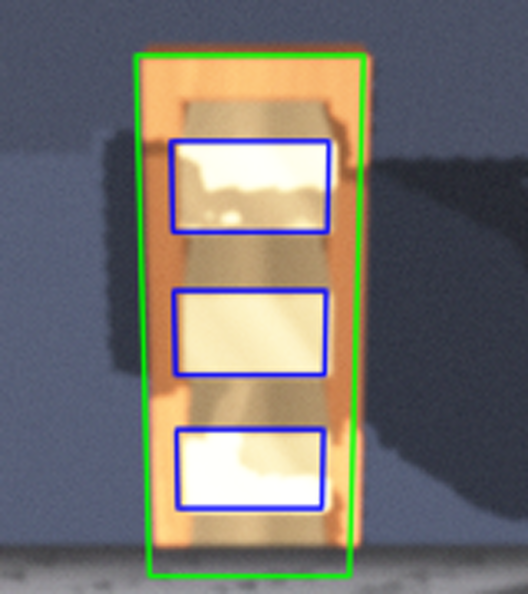

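The overlay fits to about 2 mm (shift toward rack −x). Descending to grasp the spacer.

Call:
{"op": "send_rows", "data": {
  "steps": [
    {"dp": [0, 3, 60], "roll": 0, "jaw": 100},
    {"dp": [0, 3, 120], "roll": 0, "jaw": 100},
    {"dp": [0, 3, 165], "roll": 0, "jaw": 100},
    {"dp": [0, 3, 180], "roll": 0, "jaw": 100},
    {"dp": [0, 3, 180], "roll": 0, "jaw": 50}
  ],
  "newtons": 20
}}

```text
time_s: 2.08
tcp_pos: [0.4216, 0.2265, 0.0593]
eef_rot: [179.9, -0.2, -101.1]
contact_force: [-0.2, 0.4, 0.3]
gripper_width: 0.0821
gripper_force: 0.0
```

Call:
{"op": "send_rows", "data": {
  "steps": [
    {"dp": [0, 0, 0], "roll": 0, "jaw": 30},
    {"dp": [0, 0, 0], "roll": 0, "jaw": 30},
    {"dp": [0, 0, 0], "roll": 0, "jaw": 30},
    {"dp": [0, 0, 0], "roll": 0, "jaw": 30}
  ]
}}

```text
time_s: 2.58
tcp_pos: [0.4228, 0.2265, 0.061]
eef_rot: [-180.0, 0.1, -101.2]
contact_force: [0.7, 0.1, -0.7]
gripper_width: 0.0431
gripper_force: 0.2
```

Call:
{"op": "send_rows", "data": {
  "steps": [
    {"dp": [0, 0, 0], "roll": 0, "jaw": 30},
    {"dp": [0, 0, 0], "roll": 0, "jaw": 30},
    {"dp": [0, 0, -20], "roll": 0, "jaw": 30},
    {"dp": [0, 0, -70], "roll": 0, "jaw": 30},
    {"dp": [0, 0, -130], "roll": 0, "jaw": 30}
  ]
}}

```text
time_s: 3.2
tcp_pos: [0.4216, 0.2254, 0.1908]
eef_rot: [179.9, -0.2, -101.2]
contact_force: [1.1, 2.2, -0.8]
gripper_width: 0.0404
gripper_force: 20.0
```

```bash
python3 - <<'E'
from h import *
s=r.get_state();print(s["time_s"],s["tcp_pos"],s["eef_rot"],s["gripper_width"],s["gripper_force"])
c=r.capture("top"); im=c["image"]
# estimate rack points: overlay
a=np.radians(-11.3); X=np.array([np.cos(a),np.sin(a)]);Y=np.array([-X[1],X[0]])
C=np.array([.6335,-.027]); O=C+.02*Y; print("O",O)
# caps by dark blobs: crop coords from earlier
for u,v in((478,107),(519,116),(562,122)):
    P=w(c,[(160+u/3.2,200+v/3.2)],.070)[0,:2]; print("cap",(P-O)@X,(P-O)@Y)
for n,u,v,z in(("posttop",705,135,.112),("fence_c",415,98,.059)):
    P=w(c,[(160+u/3.2,200+v/3.2)],z)[0,:2]; print(n,(P-O)@X,(P-O)@Y)
T=np.r_[O-.095*Y,.20]; print(T, tool(T-s["tcp_pos"]))
E
```

```text
3.2 [0.42160449 0.22544683 0.19081701] [ 1.79870342e+02 -1.68267660e-01 -1.01248416e+02] 0.040371484200328794 19.97058391571045
O [ 0.63741892 -0.00738771]
cap -0.0011780360888170142 0.026700069884998907
cap -0.002567874541270851 -0.0048588078815900975
cap -0.00146375608529174 -0.0374359957938443
posttop 0.0023679329967424053 -0.14124681295184846
fence_c -0.0014210231974032537 0.07566229523688402
[ 0.61880404 -0.1005461   0.2       ] [ 281.67302341 -256.54504576   -9.39851205]
```

Call:
{"op": "send_rows", "data": {
  "steps": [
    {"dp": [38, -37, 0], "roll": 0, "jaw": 30},
    {"dp": [78, -75, 0], "roll": 0, "jaw": 30},
    {"dp": [118, -113, 0], "roll": 0, "jaw": 30},
    {"dp": [158, -152, 0], "roll": 0, "jaw": 30},
    {"dp": [196, -190, 0], "roll": 0, "jaw": 30}
  ]
}}

```text
time_s: 3.88
tcp_pos: [0.5712, -0.0046, 0.1901]
eef_rot: [179.9, 0.0, -101.2]
contact_force: [0.3, 0.8, 0.3]
gripper_width: 0.0396
gripper_force: 20.0
```

Call:
{"op": "send_rows", "data": {
  "steps": [
    {"dp": [38, -37, 0], "roll": 0, "jaw": 30},
    {"dp": [60, -58, 0], "roll": 0, "jaw": 30},
    {"dp": [70, -67, 0], "roll": 0, "jaw": 30},
    {"dp": [70, -67, 0], "roll": 0, "jaw": 30}
  ]
}}

```text
time_s: 4.38
tcp_pos: [0.6226, -0.085, 0.1898]
eef_rot: [179.9, -0.0, -101.3]
contact_force: [-1.0, 0.1, -0.4]
gripper_width: 0.0404
gripper_force: 20.0
```

```bash
python3 - <<'E'
from h import *
s=r.get_state();print(s["time_s"],s["tcp_pos"],s["eef_rot"],s["gripper_width"],s["gripper_force"])
c=r.capture("wrist"); np.savez("w2.npz",K=c["K"],rvec=c["rvec"],tvec=c["tvec"],image=c["image"])
a=np.radians(-11.3); X=np.array([np.cos(a),np.sin(a)]);Y=np.array([-X[1],X[0]])
O=np.array([.6374,-.0074])
f=lambda x,y,z:np.r_[O+x*X+y*Y,z]
im=c["image"].copy()
def quad(cx,cy,hx,hy,z,col):
    p=proj(c,[f(cx+sx*hx,cy+sy*hy,z) for sx,sy in((-1,-1),(1,-1),(1,1),(-1,1))]); cv2.polylines(im,[np.round(p*16).astype(int)],True,col,1,cv2.LINE_AA,4)
quad(0,-.02,.045,.16,.012,(0,255,0))
quad(0,.0025,.022,.1225,.026,(255,255,0))
quad(0,-.142,.012,.008,.112,(0,0,255))
quad(0,-.0375,.017,.016,.052,(255,0,255))
cv2.imwrite("pics/w2.png",im)
E
```

```text
4.375 [ 0.62259566 -0.08501442  0.18976892] [ 1.79919710e+02 -6.59298413e-03 -1.01301136e+02] 0.04037062547577685 19.970950484275818
```

View pics/w2.png

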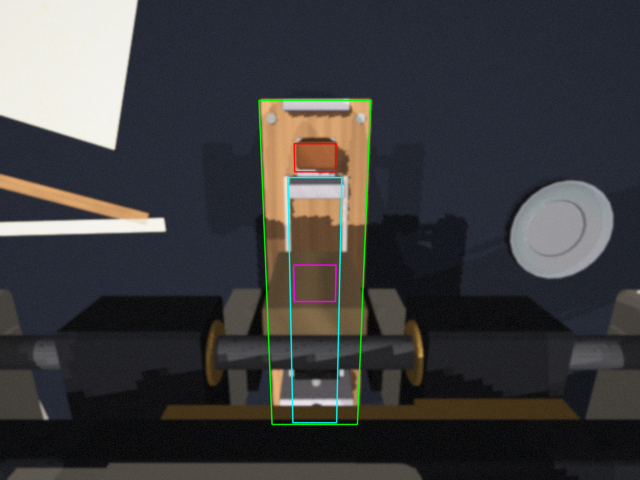

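The wrist view shows the rack base matching the overlay, with the channel walls at columns 287 and 347 (about 2 px right of the drawing). The fingers are symmetric at 226–263 and 366–405. I'll measure the sideways offset from row profiles.

```bash
python3 - <<'E'
from h import *
d=np.load("w2.npz"); c={k:d[k] for k in d}
g=cv2.cvtColor(c["image"],cv2.COLOR_BGR2GRAY).astype(int)
for rows in((120,130),(215,225),(235,245)):
    print(rows,g[rows[0]:rows[1],255:380].mean(0).round(0).astype(int).tolist())
s=r.get_state();p=s["tcp_pos"]
a=np.radians(-11.3); X=np.r_[np.cos(a),np.sin(a),0]
print("finger mid proj", [proj(c,[p+np.r_[0,0,h]]).round(1).tolist() for h in(.0,.03,.06)])
gg=g[300:330]; print([ (i,int(v)) for i,v in enumerate(g[315:320,215:415].mean(0)) if i%4==0])
a2=X[:2];Y=np.array([-X[1],X[0]]);O=np.array([.6374,-.0074]);print("tcp in rack",(p[:2]-O)@a2,(p[:2]-O)@Y)
E
```

```text
(120, 130) [44, 43, 43, 43, 47, 71, 113, 147, 165, 169, 167, 166, 163, 162, 163, 160, 157, 155, 155, 152, 153, 158, 163, 168, 170, 171, 170, 169, 169, 170, 171, 173, 174, 176, 176, 175, 174, 174, 173, 174, 174, 174, 172, 170, 167, 165, 162, 160, 160, 160, 159, 159, 156, 153, 154, 152, 154, 158, 161, 164, 167, 171, 173, 175, 176, 175, 176, 174, 171, 167, 164, 164, 163, 162, 162, 165, 169, 173, 174, 175, 174, 174, 173, 173, 171, 168, 165, 161, 162, 160, 159, 160, 164, 165, 164, 160, 156, 151, 148, 147, 151, 152, 156, 157, 157, 153, 154, 155, 158, 162, 170, 178, 178, 169, 148, 110, 69, 47, 43, 44, 44, 43, 44, 43, 44]
(215, 225) [32, 25, 23, 22, 18, 18, 18, 20, 25, 42, 71, 98, 112, 118, 121, 119, 113, 110, 109, 111, 117, 125, 128, 130, 133, 140, 149, 155, 168, 186, 209, 222, 226, 217, 187, 136, 92, 80, 86, 92, 97, 97, 95, 92, 91, 93, 94, 89, 87, 85, 85, 90, 95, 95, 90, 87, 85, 84, 84, 82, 81, 82, 84, 90, 95, 96, 95, 93, 91, 89, 86, 82, 80, 80, 89, 106, 128, 144, 155, 161, 164, 163, 160, 156, 150, 144, 153, 183, 206, 211, 203, 184, 156, 141, 144, 149, 150, 151, 155, 159, 162, 163, 160, 15
[... 580 characters left out ...]
18, 17, 17, 19, 18, 16, 19, 19, 17, 16, 16]
finger mid proj [[[314.1, 321.5]], [[314.1, 363.0]], [[314.2, 427.1]]]
[(0, 14), (4, 13), (8, 39), (12, 78), (16, 78), (20, 78), (24, 79), (28, 78), (32, 78), (36, 74), (40, 11), (44, 11), (48, 81), (52, 98), (56, 97), (60, 95), (64, 92), (68, 95), (72, 97), (76, 99), (80, 101), (84, 103), (88, 105), (92, 108), (96, 110), (100, 109), (104, 106), (108, 105), (112, 97), (116, 92), (120, 88), (124, 90), (128, 91), (132, 91), (136, 94), (140, 94), (144, 94), (148, 98), (152, 54), (156, 10), (160, 37), (164, 80), (168, 80), (172, 78), (176, 78), (180, 78), (184, 77), (188, 76), (192, 16), (196, 18)]
tcp in rack 0.0003611848554653171 -0.07845063684561929
```

Channel centre is at column 315.7 and the jaw centre at about 314.8, so I shift 1 mm. Lowering to above the walls, then in.

Call:
{"op": "send_rows", "data": {
  "steps": [
    {"dp": [0, 1, 40], "roll": 0, "jaw": 30},
    {"dp": [0, 1, 80], "roll": 0, "jaw": 30},
    {"dp": [0, 1, 100], "roll": 0, "jaw": 30},
    {"dp": [0, 1, 108], "roll": 0, "jaw": 30},
    {"dp": [0, 1, 112], "roll": 0, "jaw": 30}
  ]
}}

```text
time_s: 5.05
tcp_pos: [0.6221, -0.0837, 0.079]
eef_rot: [-180.0, 0.0, -101.2]
contact_force: [0.1, -0.2, -0.1]
gripper_width: 0.0399
gripper_force: 20.0
```

Call:
{"op": "send_rows", "data": {
  "steps": [
    {"dp": [0, 0, 4], "roll": 0, "jaw": 30},
    {"dp": [0, 0, 8], "roll": 0, "jaw": 30},
    {"dp": [0, 0, 11], "roll": 0, "jaw": 30},
    {"dp": [0, 0, 11], "roll": 0, "jaw": 30}
  ]
}}

```text
time_s: 5.55
tcp_pos: [0.6218, -0.0845, 0.0674]
eef_rot: [180.0, -0.0, -101.2]
contact_force: [-0.3, -0.2, -0.5]
gripper_width: 0.0398
gripper_force: 20.0
```

Call:
{"op": "send_rows", "data": {
  "steps": [
    {"dp": [0, 0, 1], "roll": 0, "jaw": 30},
    {"dp": [0, 0, 2], "roll": 0, "jaw": 30},
    {"dp": [0, 0, 2], "roll": 0, "jaw": 30}
  ]
}}

```text
time_s: 5.92
tcp_pos: [0.6219, -0.0845, 0.0655]
eef_rot: [180.0, -0.0, -101.2]
contact_force: [0.2, -0.8, -0.7]
gripper_width: 0.0399
gripper_force: 20.0
```

```bash
python3 - <<'E'
from h import *
s=r.get_state();print(s["time_s"],s["tcp_pos"],s["contact_force"])
c=r.capture("side"); cv2.imwrite("pics/s1.png",cv2.resize(c["image"][190:310,230:400],None,fx=4,fy=4,interpolation=cv2.INTER_CUBIC))
E
```

```text
5.925 [ 0.62190781 -0.08447138  0.06551938] [ 0.23981509 -0.7833179  -0.65175213]
```

View pics/s1.png

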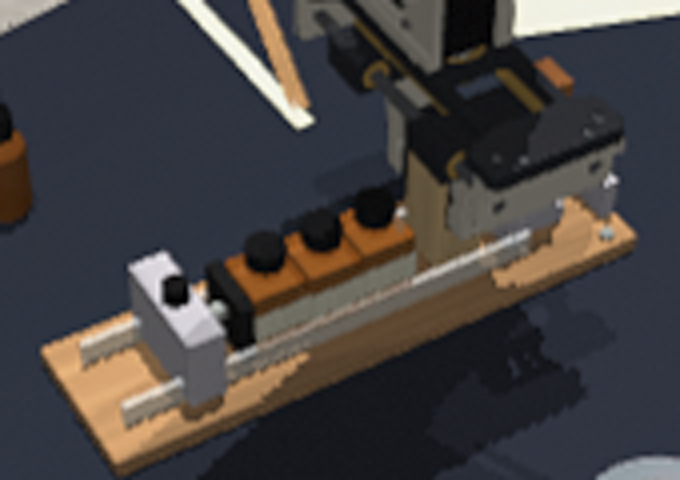

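The side view shows the spacer upright in the channel between flacon 1 (crop x≈400) and the end stop, nearly on the floor. Touching down and releasing.

Call:
{"op": "send_rows", "data": {
  "steps": [
    {"dp": [0, 0, 1], "roll": 0, "jaw": 30},
    {"dp": [0, 0, 1.5], "roll": 0, "jaw": 30},
    {"dp": [0, 0, 1.5], "roll": 0, "jaw": 60},
    {"dp": [0, 0, 1.5], "roll": 0, "jaw": 75},
    {"dp": [0, 0, 1.5], "roll": 0, "jaw": 75}
  ]
}}

```text
time_s: 6.6
tcp_pos: [0.6219, -0.0845, 0.0639]
eef_rot: [180.0, -0.0, -101.2]
contact_force: [0.3, 0.6, 0.1]
gripper_width: 0.0628
gripper_force: 0.0
```

Call:
{"op": "send_rows", "data": {
  "steps": [
    {"dp": [0, 0, 0], "roll": 0, "jaw": 75},
    {"dp": [0, 0, -10], "roll": 0, "jaw": 75},
    {"dp": [0, 0, -50], "roll": 0, "jaw": 75},
    {"dp": [0, 0, -85], "roll": 0, "jaw": 75},
    {"dp": [0, 0, -85], "roll": 0, "jaw": 75}
  ]
}}

```text
time_s: 7.22
tcp_pos: [0.6241, -0.0844, 0.1533]
eef_rot: [-179.6, 0.1, -101.2]
contact_force: [0.4, -0.9, -0.2]
gripper_width: 0.0657
gripper_force: 0.0
```

```bash
python3 - <<'E'
from h import *
s=r.get_state();p=s["tcp_pos"];print(s["time_s"],p,s["contact_force"],s["gripper_width"])
a=np.radians(-11.3); X=np.array([np.cos(a),np.sin(a)]);Y=np.array([-X[1],X[0]])
O=np.array([.6374,-.0074])
print((p[:2]-O)@X,(p[:2]-O)@Y, tool(np.r_[O-.142*Y-.001*X,.15]-p))
c=r.capture("side"); cv2.imwrite("pics/s2.png",cv2.resize(c["image"][190:310,230:400],None,fx=4,fy=4,interpolation=cv2.INTER_CUBIC))
E
```

```text
7.225 [ 0.62407862 -0.08438466  0.15330441] [ 0.43891833 -0.89565585 -0.2381926 ] 0.06573712423193498
0.002021703316050052 -0.07810255538945143 [63.89706248  3.15902521  3.18106751]
```

View pics/s2.png

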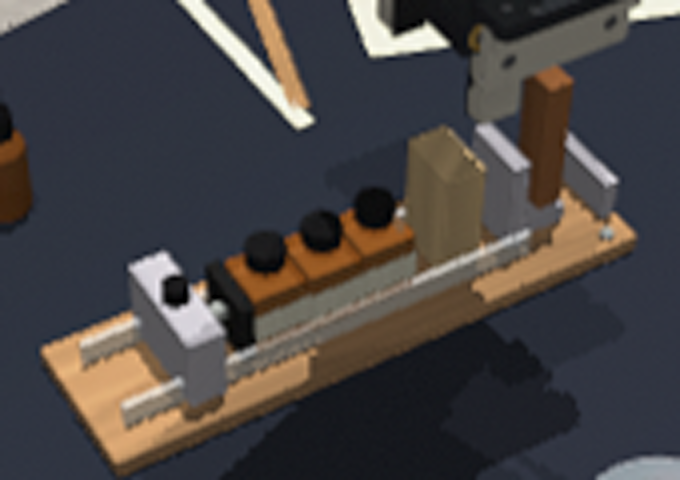

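The spacer stands upright in the gap. Now gripping the post (rack y = −142) on its 24 mm sides.

Call:
{"op": "send_rows", "data": {
  "steps": [
    {"dp": [32, 0, 0], "roll": 0, "jaw": 75},
    {"dp": [64, 0, 0], "roll": 0, "jaw": 75},
    {"dp": [64, 0, 0], "roll": 0, "jaw": 75},
    {"dp": [64, 0, 30], "roll": 0, "jaw": 75},
    {"dp": [64, 0, 55], "roll": 0, "jaw": 75}
  ],
  "newtons": 40
}}

```text
time_s: 7.9
tcp_pos: [0.6091, -0.1468, 0.0928]
eef_rot: [180.0, 0.0, -101.2]
contact_force: [-0.6, -0.1, 0.3]
gripper_width: 0.0655
gripper_force: 0.0
```

Call:
{"op": "send_rows", "data": {
  "steps": [
    {"dp": [0, 0, 0], "roll": 0, "jaw": 40},
    {"dp": [0, 0, 0], "roll": 0, "jaw": 15},
    {"dp": [0, 0, 0], "roll": 0, "jaw": 15},
    {"dp": [0, 0, 0], "roll": 0, "jaw": 15},
    {"dp": [0, 0, 0], "roll": 0, "jaw": 15}
  ]
}}

```text
time_s: 8.52
tcp_pos: [0.6089, -0.1472, 0.0947]
eef_rot: [180.0, -0.0, -101.2]
contact_force: [-1.9, 3.8, 3.4]
gripper_width: 0.0234
gripper_force: 40.0
```

Call:
{"op": "send_rows", "data": {
  "steps": [
    {"dp": [0, 0, 0], "roll": 0, "jaw": 15},
    {"dp": [0, 0, 0], "roll": 0, "jaw": 15},
    {"dp": [0, 0, 0], "roll": 0, "jaw": 15}
  ]
}}

```text
time_s: 8.9
tcp_pos: [0.609, -0.1471, 0.0947]
eef_rot: [180.0, 0.0, -101.2]
contact_force: [-4.0, 2.9, 6.8]
gripper_width: 0.0236
gripper_force: 40.0
```

Call:
{"op": "send_rows", "data": {
  "steps": [
    {"dp": [-4, 0, 0], "roll": 0, "jaw": 15},
    {"dp": [-8, 0, 0], "roll": 0, "jaw": 15},
    {"dp": [-12, 0, 0], "roll": 0, "jaw": 15},
    {"dp": [-16, 0, 0], "roll": 0, "jaw": 15},
    {"dp": [-20, 0, 0], "roll": 0, "jaw": 15}
  ]
}}

```text
time_s: 9.52
tcp_pos: [0.6127, -0.1282, 0.0947]
eef_rot: [180.0, -0.1, -101.2]
contact_force: [-3.1, -1.6, 5.4]
gripper_width: 0.0233
gripper_force: 40.0
```

Call:
{"op": "send_rows", "data": {
  "steps": [
    {"dp": [-2, 0, 0], "roll": 0, "jaw": 15},
    {"dp": [-4, 0, 0], "roll": 0, "jaw": 15},
    {"dp": [-6, 0, 0], "roll": 0, "jaw": 15},
    {"dp": [-8, 0, 0], "roll": 0, "jaw": 15},
    {"dp": [-8, 0, 0], "roll": 0, "jaw": 15}
  ]
}}

```text
time_s: 10.15
tcp_pos: [0.6142, -0.1204, 0.0947]
eef_rot: [180.0, -0.1, -101.2]
contact_force: [-4.4, -2.4, 5.6]
gripper_width: 0.0238
gripper_force: 40.0
```

Call:
{"op": "send_rows", "data": {
  "steps": [
    {"dp": [-1, 0, 0], "roll": 0, "jaw": 15},
    {"dp": [-2, 0, 0], "roll": 0, "jaw": 15},
    {"dp": [-2, 0, 0], "roll": 0, "jaw": 15}
  ]
}}

```text
time_s: 10.52
tcp_pos: [0.6146, -0.1186, 0.0947]
eef_rot: [180.0, -0.1, -101.2]
contact_force: [-4.7, -2.5, 6.2]
gripper_width: 0.0236
gripper_force: 40.0
```

Call:
{"op": "send_rows", "data": {
  "steps": [
    {"dp": [-1, 0, 0], "roll": 0, "jaw": 15},
    {"dp": [-2, 0, 0], "roll": 0, "jaw": 15},
    {"dp": [-2, 0, 0], "roll": 0, "jaw": 15}
  ]
}}

```text
time_s: 10.9
tcp_pos: [0.615, -0.1166, 0.0947]
eef_rot: [180.0, -0.1, -101.2]
contact_force: [-3.6, -3.2, 5.8]
gripper_width: 0.0235
gripper_force: 40.0
```

Call:
{"op": "send_rows", "data": {
  "steps": [
    {"dp": [-1, 0, 0], "roll": 0, "jaw": 15},
    {"dp": [-2, 0, 0], "roll": 0, "jaw": 15},
    {"dp": [-2, 0, 0], "roll": 0, "jaw": 15}
  ]
}}

```text
time_s: 11.28
tcp_pos: [0.6154, -0.1147, 0.0947]
eef_rot: [180.0, -0.1, -101.2]
contact_force: [-4.4, -2.5, 4.9]
gripper_width: 0.024
gripper_force: 40.0
```

```bash
python3 - <<'E'
from h import *
s=r.get_state();print(s["time_s"],s["tcp_pos"],s["contact_force"])
Y=np.array([.196,.9806,0]); p0=np.array([.609,-.1471,0]); print("s mm",1000*(s["tcp_pos"]-p0)@Y,"F",s["contact_force"]@Y)
c=r.capture("side"); cv2.imwrite("pics/s3.png",cv2.resize(c["image"][190:310,230:400],None,fx=4,fy=4,interpolation=cv2.INTER_CUBIC))
E
```

```text
11.275 [ 0.61535185 -0.11470805  0.09468762] [-4.35004344 -2.52707831  4.86591962]
s mm 33.0085115615659 F -3.330661505409655
```

Call:
{"op": "send_rows", "data": {
  "steps": [
    {"dp": [-1, 0, 0], "roll": 0, "jaw": 15},
    {"dp": [-1, 0, 0], "roll": 0, "jaw": 15}
  ]
}}

```text
time_s: 11.58
tcp_pos: [0.6155, -0.1138, 0.0947]
eef_rot: [179.9, -0.1, -101.2]
contact_force: [-4.6, -3.0, 5.9]
gripper_width: 0.0237
gripper_force: 40.0
```

Call:
{"op": "send_rows", "data": {
  "steps": [
    {"dp": [-1, 0, 0], "roll": 0, "jaw": 15},
    {"dp": [-1, 0, 0], "roll": 0, "jaw": 15}
  ]
}}

```text
time_s: 11.82
tcp_pos: [0.6157, -0.1128, 0.0947]
eef_rot: [180.0, -0.1, -101.2]
contact_force: [-4.5, -2.3, 5.6]
gripper_width: 0.0233
gripper_force: 40.0
```

Call:
{"op": "send_rows", "data": {
  "steps": [
    {"dp": [-1, 0, 0], "roll": 0, "jaw": 15},
    {"dp": [-1, 0, 0], "roll": 0, "jaw": 15}
  ]
}}

```text
time_s: 12.08
tcp_pos: [0.6159, -0.112, 0.0947]
eef_rot: [179.9, -0.1, -101.2]
contact_force: [-3.4, -3.0, 6.4]
gripper_width: 0.024
gripper_force: 40.0
```

Call:
{"op": "send_rows", "data": {
  "steps": [
    {"dp": [-1, 0, 0], "roll": 0, "jaw": 15},
    {"dp": [-1, 0, 0], "roll": 0, "jaw": 15}
  ]
}}

```text
time_s: 12.32
tcp_pos: [0.6161, -0.1112, 0.0947]
eef_rot: [179.9, -0.1, -101.2]
contact_force: [-4.8, -3.7, 5.3]
gripper_width: 0.0237
gripper_force: 40.0
```

Call:
{"op": "send_rows", "data": {
  "steps": [
    {"dp": [-1, 0, 0], "roll": 0, "jaw": 15},
    {"dp": [-1, 0, 0], "roll": 0, "jaw": 15}
  ]
}}

```text
time_s: 12.58
tcp_pos: [0.6162, -0.1103, 0.0947]
eef_rot: [179.9, -0.1, -101.2]
contact_force: [-4.5, -5.7, 5.2]
gripper_width: 0.0235
gripper_force: 40.0
```

```bash
python3 - <<'E'
from h import *
s=r.get_state()
Y=np.array([.196,.9806,0]); p0=np.array([.609,-.1471,0]); print(s["time_s"],"s mm",1000*(s["tcp_pos"]-p0)@Y,"F",s["contact_force"]@Y)
c=r.capture("side"); cv2.imwrite("pics/s3.png",cv2.resize(c["image"][190:310,230:400],None,fx=4,fy=4,interpolation=cv2.INTER_CUBIC))
E
```

```text
12.575 s mm 37.504886262719445 F -6.439547725064123
```

View pics/s3.png

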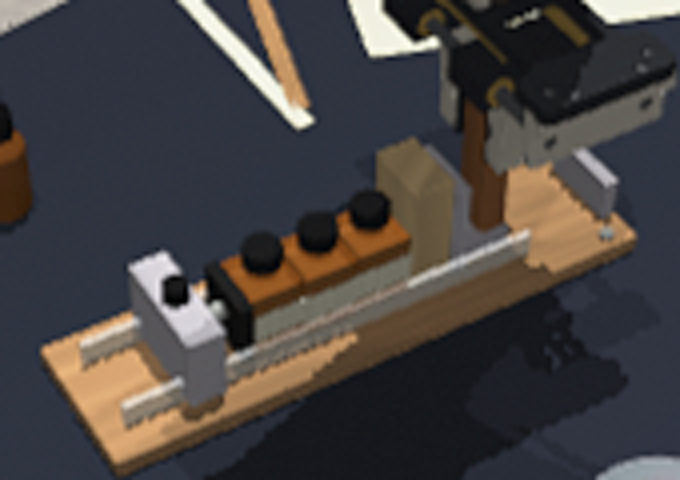

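The row has closed up: the spacer sits between the stop and flacon 1, the caps have moved slightly, and the force is starting to rise at s ≈ 36–37 mm. Continuing in small steps.

Call:
{"op": "send_rows", "data": {
  "steps": [
    {"dp": [-1, 0, 0], "roll": 0, "jaw": 15},
    {"dp": [-1, 0, 0], "roll": 0, "jaw": 15},
    {"dp": [-1, 0, 0], "roll": 0, "jaw": 15}
  ]
}}

```text
time_s: 13.0
tcp_pos: [0.6163, -0.1095, 0.0947]
eef_rot: [179.9, -0.1, -101.2]
contact_force: [-5.5, -6.6, 5.6]
gripper_width: 0.0237
gripper_force: 40.0
```

Call:
{"op": "send_rows", "data": {
  "steps": [
    {"dp": [-1, 0, 0], "roll": 0, "jaw": 15},
    {"dp": [-1, 0, 0], "roll": 0, "jaw": 15},
    {"dp": [-1, 0, 0], "roll": 0, "jaw": 15}
  ]
}}

```text
time_s: 13.38
tcp_pos: [0.6165, -0.1087, 0.0947]
eef_rot: [179.9, -0.1, -101.2]
contact_force: [-4.5, -7.0, 5.2]
gripper_width: 0.0237
gripper_force: 40.0
```

```bash
python3 - <<'E'
from h import *
s=r.get_state()
Y=np.array([.196,.9806,0]); p0=np.array([.609,-.1471,0]); 
for i in range(6):
    s=r.get_state();print(s["time_s"],"s mm",1000*(s["tcp_pos"]-p0)@Y,"F",s["contact_force"]@Y); c=r.capture("side")
cv2.imwrite("pics/s4.png",c["image"])
a=cv2.imread("pics/s2.png");
E
```

```text
13.375 s mm 39.12004992595332 F -7.765541738547467
13.425 s mm 39.115187142887955 F -8.367420981224882
13.475 s mm 39.11077839788248 F -7.732855643017853
13.525 s mm 39.12204718833382 F -7.329622728297126
13.575 s mm 39.131549026180096 F -8.261605838408197
13.625 s mm 39.115206154561946 F -7.419216765161575
```

Call:
{"op": "send_rows", "data": {
  "steps": [
    {"dp": [-0.6, 0, 0], "roll": 0, "jaw": 15},
    {"dp": [-1.2, 0, 0], "roll": 0, "jaw": 15},
    {"dp": [-1.2, 0, 0], "roll": 0, "jaw": 15},
    {"dp": [-1.2, 0, 0], "roll": 0, "jaw": 15}
  ]
}}

```text
time_s: 14.18
tcp_pos: [0.6167, -0.1078, 0.0947]
eef_rot: [179.9, -0.1, -101.3]
contact_force: [-3.6, -9.1, 5.1]
gripper_width: 0.0234
gripper_force: 40.0
```

```bash
cat > q.py <<'E'
from h import *
Y=np.array([.196,.9806,0]); p0=np.array([.609,-.1471,0]); L=[]
for i in range(8):
    s=r.get_state();L.append((1000*(s["tcp_pos"]-p0)@Y,s["contact_force"]@Y)); c=r.capture("side")
print(s["time_s"],np.mean(L,0))
# row motion since the start: caps in the side picture (pad end to flacon 1), subpixel by phase correlation
a=cv2.cvtColor(cv2.imread("pics/side0.png"),cv2.COLOR_BGR2GRAY).astype(np.float32)
b=cv2.cvtColor(c["image"],cv2.COLOR_BGR2GRAY).astype(np.float32)
B=np.array([.196,.9806]);O=np.array([.6374,-.0074])
for y in(-.0375,-.005,.027):
    P=np.r_[O+y*B,.07]; p,q=proj(c,[P,P+np.r_[B*.01,0]]); e=(q-p)/10
    x0,y0=np.round(p-(6,5)).astype(int)
    t=a[y0:y0+9,x0:x0+12]; res=cv2.matchTemplate(cv2.resize(b[y0-8:y0+17,x0-12:x0+24],None,fx=8,fy=8,interpolation=cv2.INTER_CUBIC),cv2.resize(t,None,fx=8,fy=8,interpolation=cv2.INTER_CUBIC),cv2.TM_CCOEFF_NORMED)
    _,v,_,l=cv2.minMaxLoc(res); d=np.array(l)/8-(12,8); print("cap",y,"moved mm",d@e/(e@e),"resid",d-e*(d@e/(e@e)),v)
E
python3 q.py
```

```text
14.525 [40.00476121 -9.24674204]
cap -0.0375 moved mm 4.809056503414079 resid [0.23222226 0.57641388] 0.6371387243270874
cap -0.005 moved mm 4.896121202294225 resid [0.0673307  0.16712589] 0.9567052721977234
cap 0.027 moved mm 4.579592155566925 resid [-0.01932324 -0.04796348] 0.9704012274742126
```

Row moved about 4.7 mm against the pad, and the force agrees (about 4.5 N on the pad). One small nudge, then check.

Call:
{"op": "send_rows", "data": {
  "steps": [
    {"dp": [-0.4, 0, 0], "roll": 0, "jaw": 15},
    {"dp": [-0.4, 0, 0], "roll": 0, "jaw": 15},
    {"dp": [-0.4, 0, 0], "roll": 0, "jaw": 15},
    {"dp": [-0.4, 0, 0], "roll": 0, "jaw": 15}
  ]
}}

```text
time_s: 15.08
tcp_pos: [0.6167, -0.1076, 0.0947]
eef_rot: [179.9, -0.1, -101.3]
contact_force: [-3.7, -8.6, 4.7]
gripper_width: 0.0238
gripper_force: 40.0
```

```bash
python3 q.py; python3 - <<'E'
from h import *
c=r.capture("side"); cv2.imwrite("pics/s5.png",cv2.resize(c["image"][190:310,230:400],None,fx=4,fy=4,interpolation=cv2.INTER_CUBIC))
E
```

```text
15.425 [40.27672935 -9.76389852]
cap -0.0375 moved mm 5.1750852437627355 resid [0.25809391 0.64063159] 0.6354125738143921
cap -0.005 moved mm 5.150822493597771 resid [0.04987538 0.12379892] 0.934552788734436
cap 0.027 moved mm 4.928427798549776 resid [0.00654841 0.01625423] 0.9812617897987366
```

View pics/s5.png

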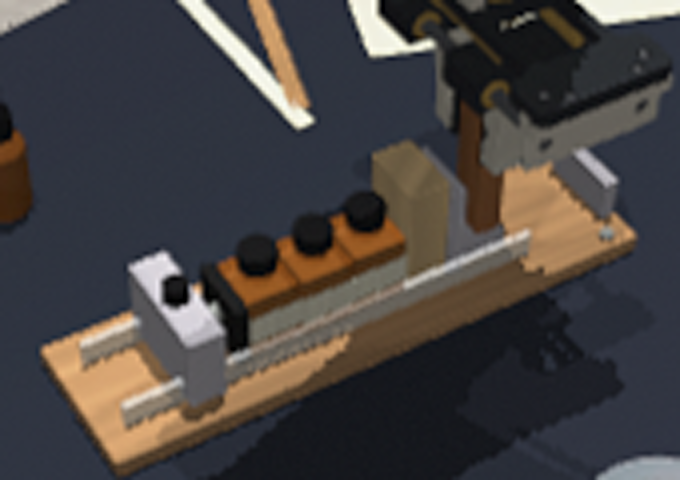

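The row is upright and closed up, and the pad has moved from crop x≈207 to ≈202. Motion (about 5 mm) and force (about 5 N) both say half-way. Handing in while holding.

```bash
python3 -c "
from plant import r
print(r.close_job())"
```

```text
the job is handed in; nothing more can be done
None
```

I placed one spacer and pushed the end stop until the row bore on the rubber pad. I handed the job in while still gripping the post, with the pad pressed in about 5 mm (half-way), judging by how far the row moved and by the push force.

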